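# Square up the nameplate blanks and close the drill jig

## Robot

A 6-joint arm with a two-finger parallel gripper is mounted at the origin on the work surface. World frame = base frame: x ahead of the robot, y to its left, z up, the work surface at z = 0. Lengths are in mm, angles in rad, forces in N, time in s.
With the tool pointing down it reaches from about 275 to 825 mm from the base axis. Payload 4.9 kg.
Tool frame: the origin (TCP) lies between the finger pads, 19 mm behind the fingertips; this is the grasp point; z points along the fingers, y is the line along which they close (so a half turn about z gives the same grasp; the last joint's range is limited). The gripper opens to 85 mm and grips with 20 to 120 N. Pads are 22 mm wide; open, the fingers measure 114 mm over their backs; the gripper's body (76 mm by 85 mm) begins 54 mm behind the grasp point. The pads swing forward as they close: fully open they stand 13 mm farther back than shut.
Start: joints at [1.113, 0.326, -0.193, 1.052, 0, 1.437], TCP at [174.989, 521.438, 249.981] pointing down, gripper open.
Joint ranges: [-2.65, 2.65], [-0.97, 1.79], [-1.3, 1.35], [-1.93, 2.1], [-1.47, 1.37], [-3.14, 3.14]. Speed limits (rad/s): [2.57, 2.57, 3.14, 3.14, 3.14, 3.14].

## Interface

Orientations are given as [roll, pitch, yaw] about the fixed x, y, z axes, in that order (R = Rz(yaw) Ry(pitch) Rx(roll)).
In Python, from bench import bot, solve_ik, imaging gives the robot as it stands. Calls block until the motion is done:
- bot.move_ptp(position, orientation): joint-space move of the TCP to a pose.
- bot.movel(position, rot=None, max_speed=150, threshold=None): straight line of the TCP; rot=None keeps the orientation; max_speed is the mean speed in mm/s. With threshold (N) it stops when the force on the tool has changed by that much, and returns True; else False.
- bot.move_j(angles): joint-space move.
- bot.grip(opening, effort=None): opening from 0.0 (shut) to 1.0 (fully open); effort is the grip in N (None keeps the last); returns when the fingers have stopped.
- bot.dwell(seconds).
- solve_ik(position, orientation): joint angles nearest the present ones, or None.
- bot.get_state(): the state.
- imaging.capture(name): name is "scene" or "top" or "wrist"; returns the picture (480x640x3 uint8, blue, green, red); there is no depth.
- imaging.camera_model(name): a dict with "K" (3x3 intrinsics, pixels), "position" and "rotation" of the camera in the world. Camera axes: x right, y up, looking along -z (the intrinsics and any distortion apply to the point x, -y, -z); pixel columns grow to the right and rows downward; lengths in mm; the calibration is good to about 2 mm. A picture is of the moment at which its call begins: read the wrist's pose just before it. camera_model takes no time and is no camera call; for the wrist camera it gives the pose at the moment of the call.
A pose or a line that the arm cannot do raises bot.IKError and nothing moves.
- bot.sign_off(): hands the job in; it is judged then, once.
The state is a dict: "t": time; "qpos": joint angles; "joint_velocities": joint speeds; "effort": joint torques, N m; "tcp_pos": TCP position; "orientation": TCP orientation; "contact_force": force on the tool from outside, world axes, zero at the start; "wrist_torque": the same for the moment, N m; "opening": opening from 0.0 (shut) to 1.0 (fully open); "gripper_force": force on a finger pad.
Only numpy, scipy, OpenCV 4.12 (cv2) and the standard library are available. Lean on these libraries where they do the work, as an engineer would, in place of code of your own. Each camera call takes 0.05 s, during which the arm holds its last target. There are 200 camera calls.

## Task

Tap the stack of three brass nameplate blanks in the drill jig until their edges line up and they sit against both the back and the side fence. Then take the jig cover by its handle, slide its tongue in under the steel lip until its hole drops onto the hidden locating pin, and press it down firmly on the blanks, ready for drilling. Finish while still gripping the handle and pressing the cover down (do not let go), and leave the other things on the bench where they are.

Things in the scene. Friction and masses are not known exactly. Their poses are not given: they have to be found in the camera images.
- jig: Drill jig fixed to the bench: grey base plate 180 x 120 x 20 mm with steel fences. Origin: underside of the base, below the centre of the place where the stack belongs; x points from the open front to the back fence, y to the side fence, z up. In this frame the base spans x -80..100, y -72..48 mm; its top, the nest floor, is at z 20. The -x and -y sides are open.
- nest (a point): Point on the jig's nest floor, at jig x 0, y 0, z 20 mm: where the centre of the lowest blank belongs. Axes as the jig.
- back_fence (a point): Top front edge of the back fence (jig x 40, y 0, z 33 mm). The steel fence spans jig x 40..98, y -52..48 mm, top at z 33; the blanks stop at its front face x = 40.
- side_fence (a point): Top inner edge of the side fence (jig x -2, y 32, z 33 mm). The fence spans jig x -37..33, y 32..44 mm, top at z 33; the blanks stop at its face y = 32.
- pin (a point): Point on the axis of the locating pin at jig x 66, y 0, z 35 mm, where the hole's lower mouth is when the cover is seated. The pin, 10 mm dia with a tapered tip, stands on the back fence, hidden under the lip; its top is at jig z 43 mm.
- lip (a point): Middle of the front edge of the steel lip's underside (jig x 52, y 0, z 58 mm). The lip is a roof over jig x 52..98, y -35..35, z 58..63 mm, on side posts with inner faces at y = -27 and +27 (x 52..98) and a back stop with its face at x 90. It is open to -x only.
- cover: Loose jig cover, 0.2 to 0.45 kg, on the bench, handle up. Aluminium plate 92 (x) x 84 (y) x 8 mm; a tongue 46 mm wide with a narrowing nose reaches x = 86 mm. Origin: centre of the plate's underside; x to the tongue, z up. Seated, its axes match the jig's, its origin is over the nest and its underside lies on the top blank at jig z 35 (the back fence is 2 mm lower).
- cover_hole (a point): Centre of the lower mouth of the 14 mm through hole in the cover's tongue (cover x 66, y 0, z 0 mm). With the underside level between jig z 43 and 50 mm the tongue passes over the pin and under the lip; when the hole is over the pin the cover can drop 8 mm.
- handle (a point): Middle of the cover's wooden bar handle, 60 (cover x) x 24 (cover y) x 34 mm high, standing on the plate from 8 to 42 mm above the underside; this point is 25 mm above the underside. Grip it across its 24 mm width.
- blank1: The lowest of three loose brass nameplate blanks stacked on the nest floor, each 80 (along its x) x 64 (y) x 5 mm, about 0.2 kg. Origin: centre of its underside; its x lies roughly along the jig's x. At the start the stack is askew, its edges up to 35 mm short of each fence.
- blank2: The middle of three loose brass nameplate blanks stacked on the nest floor, each 80 (along its x) x 64 (y) x 5 mm, about 0.2 kg. Origin: centre of its underside; its x lies roughly along the jig's x. At the start the stack is askew, its edges up to 35 mm short of each fence.
- blank3: The top of three loose brass nameplate blanks stacked on the nest floor, each 80 (along its x) x 64 (y) x 5 mm, about 0.2 kg. Origin: centre of its underside; its x lies roughly along the jig's x. At the start the stack is askew, its edges up to 35 mm short of each fence.
- brush: Bystander, loose, not part of the job: paint brush lying flat.
- tin: Bystander, loose, not part of the job: round paint tin with label, 84 dia x 100 mm.
- plinth: Bystander, loose, not part of the job: small stepped turned plinth, dark glossy brown, 110 dia x 75 mm.
- jar: Bystander, loose, not part of the job: amber jar with black cap, 64 dia x 75 mm.
- sanding_block: Bystander, loose, not part of the job: cork sanding block, 70 x 45 x 30 mm.
- screwdriver: Bystander, loose, not part of the job: screwdriver lying flat.
- cup: Bystander, loose, not part of the job: white plastic cup, 74 dia x 85 mm.

How it is judged:
By the outcome, as a careful person would: the job done as asked, in the order asked, and still so for the second after the job is handed in, while the arm keeps its last pose, push and grip.
It also fails if it takes over 72 s, if anything falls off the work surface, if the arm or the gripper's body presses on something with over 40 N, if the wrist force passes 120 N, or if a joint passes its speed limit or range.

## Working session

There is one attempt and no reset: what is moved stays moved. The work goes in short steps, each a Python script; the robot and the scene stay as the last script left them, time stands still between calls to the robot, and variables do not carry over. Pictures are saved under pics/ and viewed, at most 11 in all, crops included, and the job is handed in when it is done.

```bash
ls; mkdir -p pics
python3 - <<'E'
from bench import bot, imaging
import cv2, numpy as np
for n in ("scene","top"):
    m=imaging.camera_model(n); print(n,{k:np.round(v,3).tolist() if not isinstance(v,str) else v for k,v in m.items()})
    cv2.imwrite(f"pics/{n}0.png",imaging.capture(n))
E
```

```text
pics
scene {'K': [[550.182, 0.0, 315.678], [0.0, 550.182, 245.294], [0.0, 0.0, 1.0]], 'position': [1200.996, -933.748, 1002.081], 'rotation': [0.886, 0.0, 0.572]}
top {'K': [[575.1, 0.0, 309.666], [0.0, 575.1, 235.632], [0.0, 0.0, 1.0]], 'position': [448.692, 24.016, 1558.141], 'rotation': [0.1, 0.012, -1.562]}
```

View pics/top0.png

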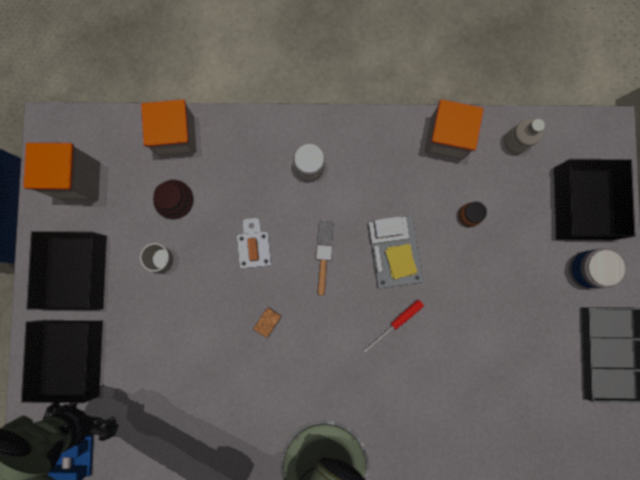

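View pics/scene0.png

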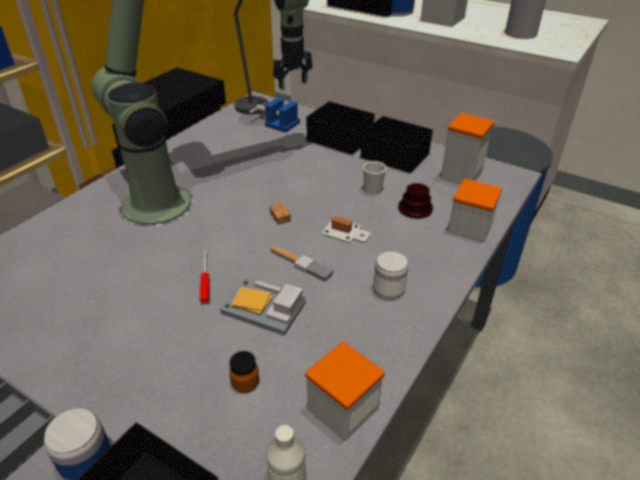

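The top view shows the jig at (396,252), with its lip toward the top (+x) and the side fence on the left. The cover is at (253,247) with its tongue up, and the brush at (323,258) lies between them. The screwdriver is at (395,325). Next I'll set up helpers and take close looks with the wrist camera.

```bash
cat > h.py <<'E'
from bench import bot, solve_ik, imaging
import cv2, numpy as np
from scipy.spatial.transform import Rotation as Ro
from scipy.optimize import least_squares
def model(n): 
    m=imaging.camera_model(n); return np.array(m["K"]),np.array(m["position"]),Ro.from_euler('xyz',m["rotation"]).as_matrix()
def pix(m,uv,z):
    K,p,R=m; d=np.linalg.inv(K)@[*uv,1.]; d=R@[d[0],-d[1],-d[2]]
    return p+d*(z-p[2])/d[2]
def proj(m,P):
    K,p,R=m; c=(np.atleast_2d(P)-p)@R; q=np.c_[c[:,0],-c[:,1],-c[:,2]]@K.T; return q[:,:2]/q[:,2:]
def fit(m,pts,uv,z,x0,mask=None):
    """planar pose (x,y,yaw) of local pts at base height z"""
    pts=np.array(pts,float);uv=np.array(uv,float)
    f=lambda v:(proj(m,pts@Ro.from_euler('z',v[2]).as_matrix().T+[v[0],v[1],z])-uv).ravel()
    r=least_squares(f,x0); return r.x,np.abs(r.fun).max()
E
python3 - <<'E'
from h import *
m=model("top")
for n,uv,z in [("jig",(397,260),20),("lip",(390,228),60),("cover",(254,250),8),("tongue",(251,222),4),("brush",(325,222),5),("brushend",(322,294),8)]: print(n,pix(m,uv,z).round())
s=bot.get_state(); print(s["orientation"],s["tcp_pos"]); K,p,R=model("wrist"); print(K.round(1).tolist(),p,R.round(3).tolist())
for x,y in [(490,-150),(505,165)]:
    for yaw in (0,1.57,-1.57,3.14): print(x,y,yaw,solve_ik([x-50,y,300],[3.14159,0,yaw]))
E
```

```text
jig [ 539. -190.   20.]
lip [ 620. -167.   60.]
cover [564. 194.   8.]
tongue [640. 204.   4.]
brush [642.   3.   5.]
brushend [447.   9.   8.]
[-3.14000348e+00 -2.33517295e-04  2.81782698e+00] [174.75069657 520.97253769 249.25689323]
[[371.7, 0.0, 317.6], [0.0, 371.7, 238.8], [0.0, 0.0, 1.0]] [ 95.27061481 548.82679625 373.59188945] [[0.317, -0.897, -0.308], [0.948, 0.299, 0.105], [-0.002, -0.325, 0.946]]
490 -150 0 [-4.87546085e-01  1.36193779e-01 -3.10717180e-01  1.12388412e+00
 -2.34440698e-06  2.65404657e+00]
490 -150 1.57 [-4.87548311e-01  1.36192629e-01 -3.10718536e-01  1.12388282e+00
  1.24123674e-06  1.08404434e+00]
490 -150 -1.57 [-4.87546768e-01  1.36196419e-01 -3.10714067e-01  1.12388818e+00
 -1.24496695e-06 -2.05913942e+00]
490 -150 3.14 [-4.87548997e-01  1.36195267e-01 -3.10715426e-01  1.12388687e+00
  2.34638023e-06 -4.85956343e-01]
505 165 0 [ 1.95229606e-01  1.72747214e-01 -2.66744713e-01  1.13130492e+00
 -2.60317996e-06 -2.94636305e+00]
505 165 1.57 [ 1.95228364e-01  1.72744672e-01 -2.66747831e-01  1.13130122e+00
 -5.16844204e-07  1.76682102e+00]
505 165 -1.57 [ 1.95227751e-01  1.72748544e-01 -2.66743081e-01  1.13130731e+00
  5.12696643e-07 -1.37636490e+00]
505 165 3.14 [ 1.95226506e-01  1.72745998e-01 -2.66746204e-01  1.13130361e+00
  2.60235841e-06  1.96819160e-01]
```

Run:
```python
from h import *
import pickle
for n,(x,y) in dict(cov=(620,193),jig=(600,-182)).items():
    bot.move_ptp([x,y,270],[np.pi,0,np.pi]); bot.dwell(.4)
    m=model("wrist"); im=imaging.capture("wrist"); pickle.dump(m,open(n+".pkl","wb"))
    cv2.imwrite(f"pics/w{n}_raw.png",im)
    c=[(0,0,0)] ; q=proj(m,[x-45,y,15])[0]; print(n,q,m[1].round(1),bot.get_state()["t"])
    u,v=int(q[0])-150,max(int(q[1])-120,0); print("crop origin",u,v)
    cv2.imwrite(f"pics/w{n}.png",cv2.resize(im[v:v+225,u:u+300],None,fx=2.6667,fy=2.6667,interpolation=cv2.INTER_CUBIC))
```

```text
cov [316.47575218 152.23026839] [535.9 194.2 394.3] 2.5417
crop origin 166 32
jig [316.2978317  151.95167119] [ 516.2 -180.6  394.3] 4.3917
crop origin 166 31
```

View pics/wcov.png

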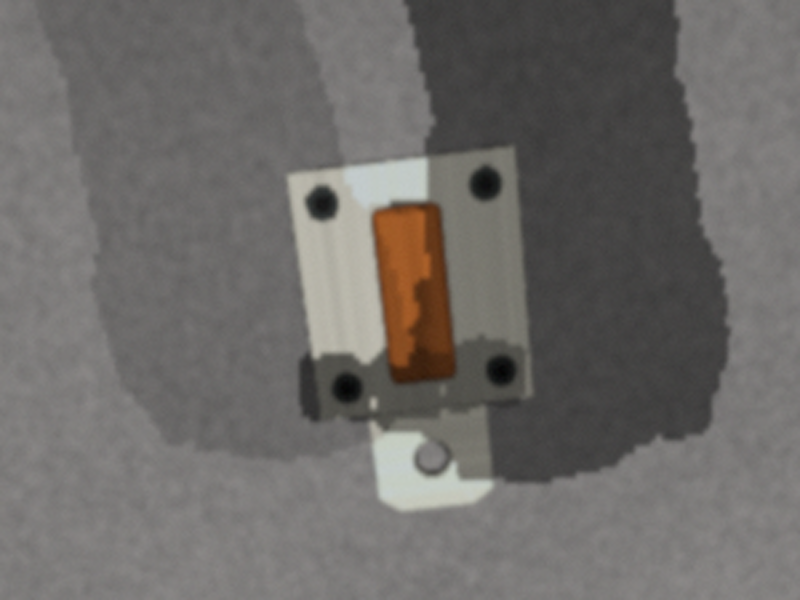

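View pics/wjig.png

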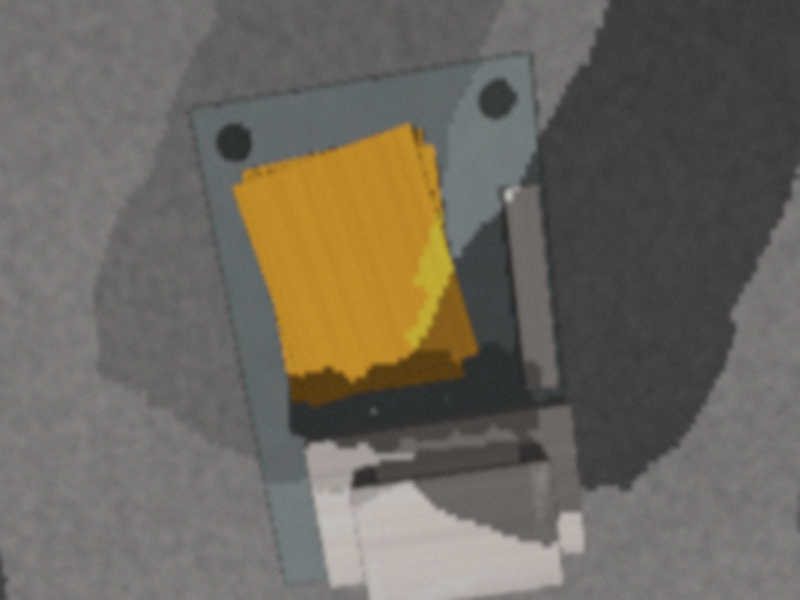

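Cover view: the plate's corners are at crop (288,174), (515,147) and (531,398), the hole is at (432,457), and the handle's top runs from (373,213) to (455,375). Jig view: the base corners are at (190,109), (531,54) and (286,583), and the lip's front edge runs (352,488)–(548,460). The stack is about 30 mm short of the back fence and about 15 mm short of the side fence.

Run:
```python
from h import *
import pickle
def c2i(p,o): return np.array(p,float)/2.66667+np.array(o)
mc=pickle.load(open("cov.pkl","rb")); mj=pickle.load(open("jig.pkl","rb"))
C=[((-46,-42,8),(288,174)),((-46,42,8),(515,147)),((46,42,8),(531,398)),((-30,-12,42),(373,213)),((-30,12,42),(439,203)),((30,12,42),(455,375)),((30,-12,42),(393,382)),((66,0,8),(432,457))]
J=[((-80,-72,20),(190,109)),((-80,48,20),(531,54)),((100,-72,20),(286,583)),((40,-52,33),(304,443)),((40,48,33),(570,405)),((-37,32,33),(505,192)),((-37,44,33),(539,183)),((52,-35,63),(352,488)),((52,35,63),(548,460))]
for n,m,D,o,x0 in (("cover",mc,C,(166,32),(570,195,.1)),("jig",mj,J,(166,31),(540,-185,.1))):
    v,e=fit(m,[d[0] for d in D],c2i([d[1] for d in D],o),0,x0); print(n,v.round(3),e.round(2))
    if n=="jig":
        R=Ro.from_euler('z',-v[2]).as_matrix()
        for nm,p,z in [("b3 a",(235,186),35),("b3 b",(410,124),35),("r",(478,352),35),("l",(290,403),35),("r2",(464,376),30),("b2",(434,146),30),("b1",(243,170),30)]:
            print(nm,(R@(pix(m,c2i(p,o),z)-[v[0],v[1],0])).round(1))
```

```text
cover [5.64065e+02 1.97811e+02 1.11000e-01] 1.73
jig [ 5.50085e+02 -1.72638e+02  1.49000e-01] 1.92
b3 a [-51.7 -58.7  35. ]
b3 b [-62.2   3.   35. ]
r [15.7 16.2 35. ]
l [ 23.9 -53.8  35. ]
r2 [24.3 10.4 30. ]
b2 [-54.6  10.1  30. ]
b1 [-56.6 -55.7  30. ]
```

```bash
cat >> h.py <<'E'
JX=np.array([550.1,-172.6]); JA=.149
def J(x,y,z): 
    c,s=np.cos(JA),np.sin(JA); return [JX[0]+c*x-s*y,JX[1]+s*x+c*y,z]
def injig(p):
    c,s=np.cos(JA),np.sin(JA); d=np.array(p[:2])-JX; return np.array([c*d[0]+s*d[1],-s*d[0]+c*d[1],p[2]])
def st(n=""):
    s=bot.get_state(); print(n,"t%.1f"%s["t"],"jig",injig(s["tcp_pos"]).round(1),"F",np.round(s["contact_force"],1),"op %.3f gf %.1f"%(s["opening"],s["gripper_force"]))
RJ=[np.pi,0,np.pi+JA]
E
python3 - <<'E'
from h import *
bot.grip(0,40)
bot.move_ptp(J(-90,-22,80),RJ); bot.movel(J(-90,-22,41.5)); st("down")
print(bot.movel(J(-45,-18,41.5),max_speed=40,threshold=15)); st("x tap")
bot.movel(J(-60,-18,41.5)); bot.movel(J(-60,-18,85),max_speed=200)
bot.movel(J(0,-86,85),max_speed=200); bot.movel(J(0,-86,41.5)); st("down y")
print(bot.movel(J(0,-38,41.5),max_speed=40,threshold=15)); st("y tap")
bot.movel(J(0,-60,41.5)); bot.movel(J(0,-75,85),max_speed=200)
bot.movel(J(-75,0,85),max_speed=200); 
m=model("wrist"); im=imaging.capture("wrist"); cv2.imwrite("pics/tap1.png",im); print(proj(m,[J(-40,-32,35),J(-40,32,35),J(40,-32,35),J(40,32,35)]).round()); st()
E
```

```text
down t6.5 jig [-89.2 -22.3  42. ] F [-0.3  0.4  0.4] op -0.001 gf 0.0
True
x tap t7.4 jig [-55.5 -18.2  41.3] F [-2.   0.2  6.5] op -0.002 gf 3.0
down y t9.0 jig [ -0.9 -84.9  41.2] F [-0.5 -0.5  0.2] op -0.005 gf 0.0
True
y tap t10.0 jig [ -1.3 -47.8  41.8] F [-0.5 -3.6  1.3] op -0.001 gf 1.5
[[259. 340.]
 [376. 341.]
 [266. 453.]
 [370. 454.]]
 t11.4 jig [-73.8  -1.   85.1] F [ 0.5  0.1 -1. ] op -0.002 gf 0.0
```

View pics/tap1.png

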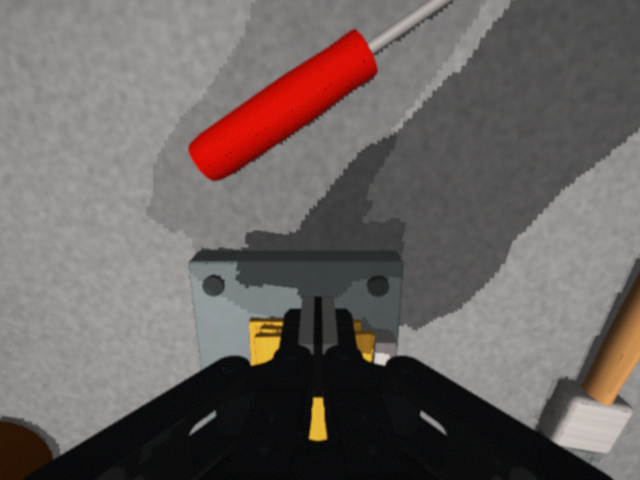

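The stack is near the nest, but its front-left edges are still ragged around (250–280, 320–335). I'll tap again, firmer.

Run:
```python
from h import *
def xt(y,th):
    bot.movel(J(-75,y,41.8)); r=bot.movel(J(-44,y,41.8),max_speed=30,threshold=th); st(f"x {r}"); bot.movel(J(-62,y,41.8))
def yt(x,th):
    bot.movel(J(x,-70,41.8)); r=bot.movel(J(x,-38,41.8),max_speed=30,threshold=th); st(f"y {r}"); bot.movel(J(x,-62,41.8))
xt(0,30)
bot.movel(J(-70,0,80),max_speed=200); bot.movel(J(0,-75,80),max_speed=250); yt(0,30)
bot.movel(J(0,-75,80),max_speed=200); bot.movel(J(-75,0,80),max_speed=250); xt(0,30)
bot.move_ptp(J(50,-5,270),RJ); bot.dwell(.3)
m=model("wrist"); im=imaging.capture("wrist"); import pickle; pickle.dump(m,open("tap2.pkl","wb"))
q=proj(m,[J(-40,-32,35),J(-40,32,35),J(40,-32,35),J(40,32,35)]); 
u,v=int(q[:,0].mean())-90,max(int(q[:,1].mean())-67,0); print(u,v,((q-[u,v])*4.4444).round()); st()
cv2.imwrite("pics/tap2_full.png",im)
cv2.imwrite("pics/tap2.png",cv2.resize(im[v:v+135,u:u+180],(800,600),interpolation=cv2.INTER_CUBIC))
```

```text
x True t12.7 jig [-52.9   0.1  41.7] F [-2.  -0.   7.6] op -0.003 gf 3.4
y False t15.5 jig [ -0.8 -45.9  43.3] F [ -3.1 -20.5  -1.3] op -0.004 gf 9.9
x True t18.1 jig [-52.4  -0.   41.7] F [-2.7 -0.4  5.5] op 0.002 gf 2.9
231 81 [[247. 106.]
 [561. 106.]
 [257. 493.]
 [548. 493.]]
 t19.8 jig [ 49.6  -4.9 269.2] F [ 0.5 -0.6 -0.5] op 0.001 gf 0.0
```

View pics/tap2.png

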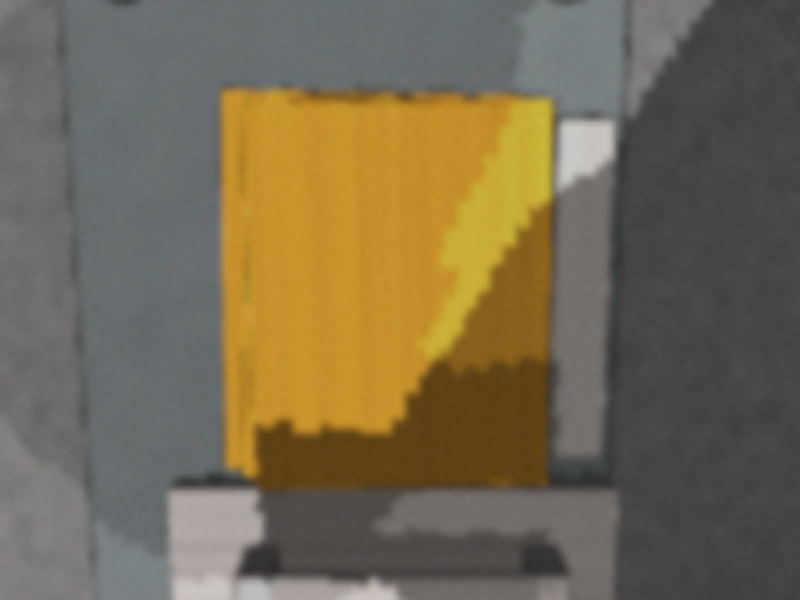

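Most edges are flush now, but a lower blank still sticks out about 4 mm on the left (x≈225–250), because the fingertip rode up over it. I'll tap y again with the tip just above the floor.

Run:
```python
from h import *
import pickle
bot.move_ptp(J(0,-58,60),RJ); bot.movel(J(0,-58,46),max_speed=60)
r=bot.movel(J(0,-58,36),max_speed=15,threshold=5); st(f"floor {r}")
zf=bot.get_state()["tcp_pos"][2]; bot.movel(J(0,-58,zf+.9),max_speed=20); st("up")
r=bot.movel(J(0,-38,zf+.5),max_speed=25,threshold=30); st(f"y {r}")
bot.movel(J(0,-60,zf+.9)); 
bot.movel(J(0,-70,75),max_speed=200); bot.movel(J(-70,0,75),max_speed=250)
bot.movel(J(-70,0,zf+1)); r=bot.movel(J(-44,0,zf+.5),max_speed=25,threshold=30); st(f"x {r}"); bot.movel(J(-62,0,zf+1))
bot.move_ptp(J(50,-5,270),RJ); bot.dwell(.3)
im=imaging.capture("wrist"); cv2.imwrite("pics/tap3_full.png",im)
u,v=231,81; st()
cv2.imwrite("pics/tap3.png",cv2.resize(im[v:v+135,u:u+180],(800,600),interpolation=cv2.INTER_CUBIC))
```

```text
floor True t21.5 jig [  0.  -58.1  38.8] F [-0.4 -0.2  4.4] op 0.002 gf 2.3
up t21.8 jig [ -0.1 -58.   39.5] F [-0.2 -1.1  0.4] op -0.001 gf 0.0
y False t22.7 jig [ -0.4 -46.3  40.9] F [ -3.1 -20.8   0.4] op -0.002 gf 10.2
x True t25.3 jig [-52.2   0.3  38.8] F [-0.9  0.4  5.3] op -0.001 gf 2.6
 t26.9 jig [ 49.5  -5.  269.2] F [-0.4 -0.4  0.1] op 0.004 gf 0.0
```

View pics/tap3.png

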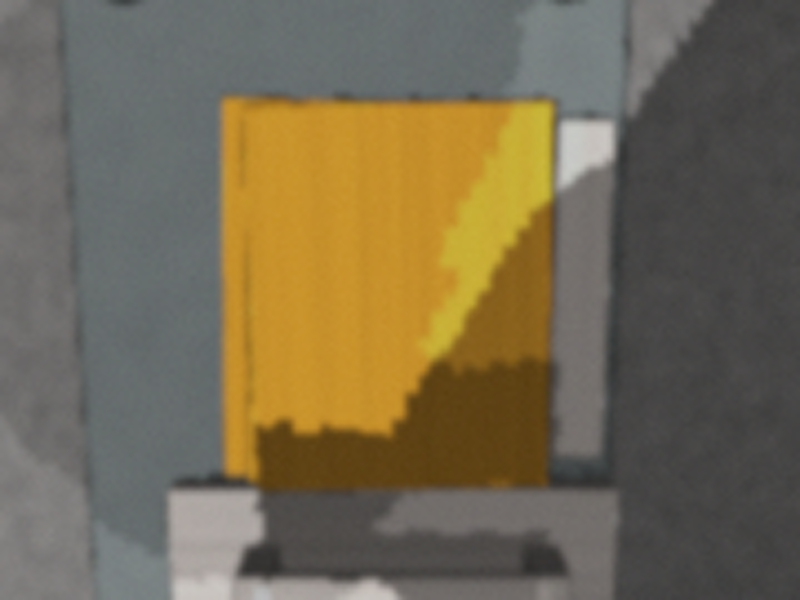

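A constant strip about 4 mm wide is still visible on the left (x≈222–245). The outer finger backs must taper toward the tip. I'll turn the tool 90° so the flat pad side faces the stack, as in the x taps.

Run:
```python
from h import *
R2=[np.pi,0,np.pi+JA+np.pi/2]; zf=38.8
bot.move_ptp(J(0,-62,60),R2); bot.movel(J(0,-60,zf+.9),max_speed=80); st("down")
r=bot.movel(J(0,-34,zf+.6),max_speed=30,threshold=30); st(f"y {r}")
bot.movel(J(0,-60,zf+.9)); bot.movel(J(0,-65,75),max_speed=200)
bot.move_ptp(J(-72,0,60),RJ); bot.movel(J(-70,0,zf+1)); r=bot.movel(J(-42,0,zf+.6),max_speed=30,threshold=35); st(f"x {r}"); bot.movel(J(-62,0,zf+1))
bot.move_ptp(J(50,-5,270),RJ); bot.dwell(.3)
im=imaging.capture("wrist"); cv2.imwrite("pics/tap4_full.png",im)
u,v=231,81; st()
cv2.imwrite("pics/tap4.png",cv2.resize(im[v:v+135,u:u+180],(800,600),interpolation=cv2.INTER_CUBIC))
```

```text
down t28.8 jig [ -0.2 -59.6  39.1] F [-0.6  0.1  0.3] op -0.002 gf 0.0
y False t29.9 jig [  0.4 -44.   41.5] F [ -1.7 -27.   -1.7] op 0.001 gf 12.6
x True t33.1 jig [-51.8   0.3  38.8] F [-0.8 -0.8  5.4] op -0.000 gf 2.6
 t34.7 jig [ 49.6  -5.  269.2] F [ 0.5 -0.2  0.4] op -0.001 gf 0.0
```

View pics/tap4.png

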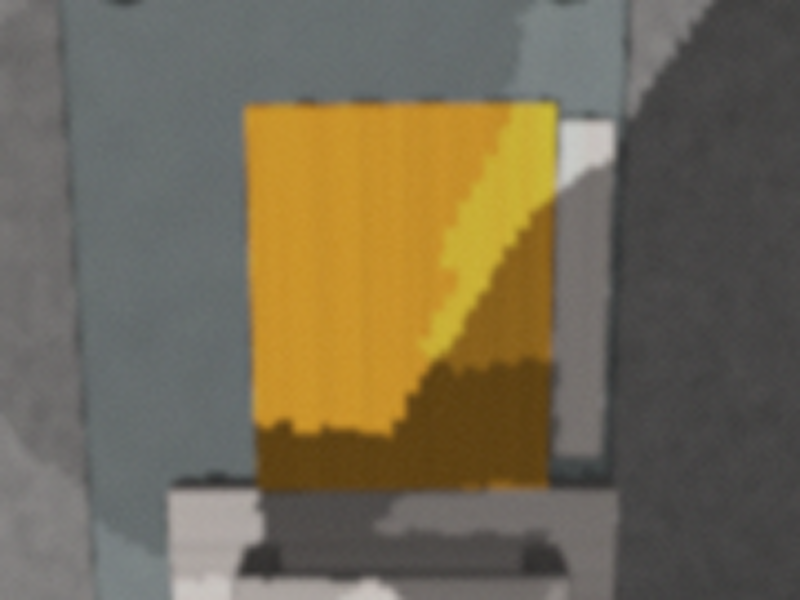

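The stack is now flush: one clean rectangle, x 246–555, touching both fences. I'll give it one firm sustained x push, then grip the cover's handle.

```bash
sed -i 's/^JX=.*/JX=np.array([550.1,-172.6])+[-.55,-1.0]; JA=.149/' h.py
python3 - <<'E'
from h import *
import pickle
bot.move_ptp(J(-70,0,55),RJ); bot.movel(J(-66,0,39.8)); r=bot.movel(J(-44,0,39.6),max_speed=30,threshold=60); st(f"x {r}"); bot.movel(J(-62,0,40))
bot.movel(J(-70,0,100),max_speed=250)
c=np.array([563.5,197.2]); RC=[np.pi,0,np.pi+.111]
bot.grip(1.0,100)
bot.move_ptp([*c,90],RC); r=bot.movel([*c,30],max_speed=100,threshold=15); print(r,bot.get_state()["tcp_pos"],bot.get_state()["t"])
bot.grip(0,100); s=bot.get_state(); print(s["tcp_pos"],s["opening"],s["gripper_force"],s["contact_force"],s["t"])
bot.movel([*c,70],max_speed=100); s=bot.get_state(); print(s["tcp_pos"],s["opening"],s["contact_force"],s["wrist_torque"],s["t"])
pickle.dump(model("wrist"),open("grip.pkl","wb")); cv2.imwrite("pics/grip.png",imaging.capture("wrist"))
E
```

```text
x False t36.8 jig [-50.8   0.3  39. ] F [-18.   -5.6  12.3] op -0.002 gf 9.4
False [563.89759007 197.0600519   30.31066201] 40.4333
[563.81917835 197.2517442   30.59365866] 0.2658055355701084 99.10937190055847 [-1.00096851 -0.99405386  5.80520997] 41.025
[563.17347133 197.12176259  69.65505415] 0.2658605602232466 [-0.82896282 -0.31396385 -4.88539424] [-0.0049033   0.04931431 -0.0300467 ] 41.575
```

View pics/grip.png

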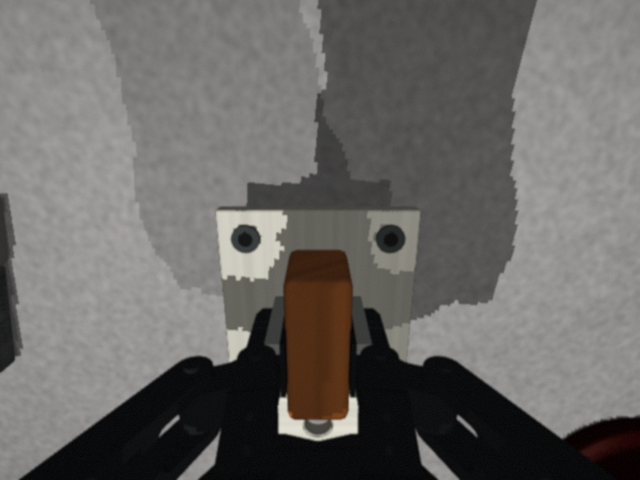

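The handle is gripped centrally. The plate's rear corners are at (217,209) and (419,209), and the handle's top runs (293,251) to (349,417); it looks level. Now I'll measure the in-grip offset and carry the cover to the jig mouth.

Run:
```python
from h import *
import pickle
m=pickle.load(open("grip.pkl","rb"))
P=np.array([(-46,-42,8),(-46,42,8),(-30,-12,42),(-30,12,42),(30,-12,42),(30,12,42)],float); U=np.array([(217,209),(419,209),(292,251),(347,251),(287,417),(351,417)],float)
f=lambda v:(proj(m,P@Ro.from_euler('ZY',[v[2],v[3]]).as_matrix().T+[v[0],v[1],39.05+v[4]])-U).ravel()
r=least_squares(f,[564,197,.11,0,0]); print(r.x.round(3),np.abs(r.fun).max().round(2))
s=bot.get_state(); c=np.array(s["tcp_pos"][:2]); d=Ro.from_euler('z',-.111).as_matrix()[:2,:2]@(r.x[:2]-c); print("cover origin minus tcp, cover frame",d)
v,e=fit(m,P,U,39.05,(564,197,.11)); print(v,e)
bot.movel([*c,130],max_speed=200)
bot.move_ptp(J(-66,0,130),RJ); bot.movel(J(-66,0,30.6+46.8),max_speed=120); st("mouth")
cv2.imwrite("pics/mouth_scene.png",cv2.resize(imaging.capture("scene")[230:360,190:363],(800,600),interpolation=cv2.INTER_CUBIC))
```

```text
[ 5.65664e+02  1.98913e+02  1.13000e-01 -2.65000e-01  7.34000e-01] 7.36
cover origin minus tcp, cover frame [3.05598151 1.52527909]
[5.57758251e+02 1.98015490e+02 1.14068660e-01] 15.717565991077436
mouth t44.1 jig [-65.5   0.3  77.6] F [ 1.2 -0.3 -3.6] op 0.264 gf 98.1
```

View pics/mouth_scene.png

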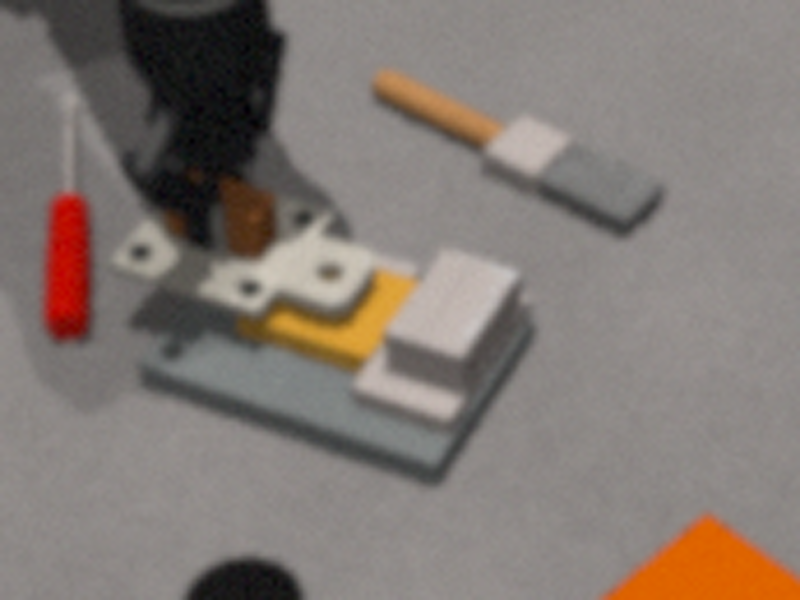

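The cover is level behind the lip, with the tongue aimed at the opening. I mis-assigned the handle corners: v=251 is the foot of its rear face, and the top starts at v≈280. I'll refit with that.

Run:
```python
from h import *
import pickle
m=pickle.load(open("grip.pkl","rb"))
P=np.array([(-46,-42,8),(-46,42,8),(-30,-12,8),(-30,12,8),(-30,-12,42),(-30,12,42),(30,-12,42),(30,12,42)],float); U=np.array([(217,209),(419,209),(292,251),(347,251),(286,280),(351,280),(287,417),(351,417)],float)
f=lambda v:(proj(m,P@Ro.from_euler('ZY',[v[2],v[3]]).as_matrix().T+[v[0],v[1],39.05+v[4]])-U).ravel()
c=np.array([563.17,197.12])
for r in (least_squares(f,[564,197,.11,0,0]),least_squares(lambda v:f([*v,0,0]),[564,197,.11])):
    print(r.x.round(3),np.abs(r.fun).max().round(2)); print(r.fun.reshape(-1,2).round(1).tolist())
    print("cover-tcp",Ro.from_euler('z',-.111).as_matrix()[:2,:2]@(r.x[:2]-c))
```

```text
[ 5.65212e+02  1.98846e+02  1.15000e-01 -1.10000e-02 -4.20300e+00] 3.78
[[1.7, 2.6], [-0.6, 2.2], [-1.0, -3.7], [-0.8, -3.8], [-1.7, 0.2], [2.3, 0.1], [1.8, 1.0], [-1.9, 0.9]]
cover-tcp [2.22027216 1.48880322]
[5.62866e+02 1.98566e+02 1.14000e-01] 5.12
[[-1.7, 0.2], [2.8, -0.2], [-1.9, -5.0], [0.1, -5.1], [-3.1, 0.9], [3.7, 0.8], [0.9, 4.9], [-1.0, 4.8]]
cover-tcp [-0.14154535  1.47093983]
```

Run:
```python
from h import *
z=30.6+46.6
r=bot.movel(J(-8,0,z),max_speed=50,threshold=12); st(f"in {r}")
if not r:
    r=bot.movel(J(9,0,z),max_speed=20,threshold=10); st(f"stop {r}")
    x=injig(bot.get_state()["tcp_pos"])[0]
    if r:
        xs=x-4.2; bot.movel(J(xs,0,z),max_speed=20); st("back")
        r=bot.movel(J(xs,0,30.6+33),max_speed=20,threshold=12); st(f"drop {r}"); print("underside",bot.get_state()["tcp_pos"][2]-30.6)
```

```text
in False t45.5 jig [-8.4  0.1 77.1] F [-0.1 -0.3 -3.8] op 0.261 gf 98.1
stop True t46.1 jig [ 3.2  0.6 75.9] F [ 0.2 -0.1 -3.2] op 0.269 gf 98.3
back t46.5 jig [-1.2  0.  77.1] F [-0.3  0.9 -3.7] op 0.270 gf 98.3
drop True t47.1 jig [-1.2  0.1 65.8] F [-0.7  0.7  5.3] op 0.265 gf 99.3
underside 35.164354042058385
```

Run:
```python
from h import *
x=-1.2; z=65.8
for dz in (3,5,7,9,11):
    bot.movel(J(x,0,z-dz),max_speed=20,threshold=60); bot.dwell(.3); st(f"press {dz}")
    if bot.get_state()["contact_force"][2]>22: break
cv2.imwrite("pics/end_scene.png",cv2.resize(imaging.capture("scene")[230:360,190:363],(800,600),interpolation=cv2.INTER_CUBIC))
```

```text
press 3 t47.6 jig [-1.2  0.  65.6] F [-8.5  2.6 20.4] op 0.267 gf 101.6
press 5 t48.2 jig [-1.2  0.  65.5] F [-14.   5.  36.] op 0.267 gf 103.6
```

View pics/end_scene.png

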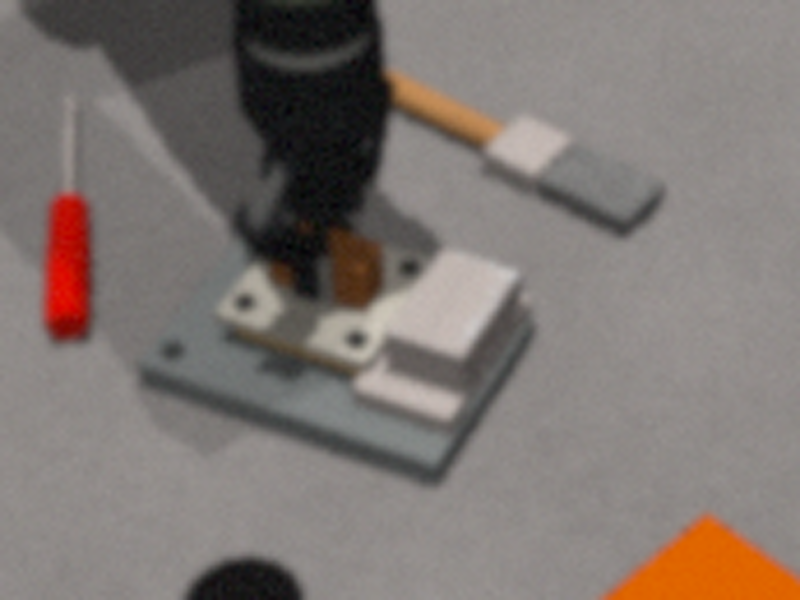

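The cover lies flat on the stack with its tongue under the lip, and the brush and screwdriver haven't moved. I'll ease to about 28 N and hand in.

Run:
```python
from h import *
bot.movel(J(-1.2,0,65.8-4),max_speed=20); bot.dwell(.3); st("hold")
print(bot.sign_off())
```

```text
hold t48.8 jig [-1.2  0.  65.6] F [-11.6   4.8  28.5] op 0.269 gf 102.6
the job is handed in; nothing more can be done
None
```

The job is handed in at 48.8 s: the three blanks are tapped flush against both fences, and the cover has dropped onto the pin (underside at about 35.2 mm). The handle is still gripped and pressed down with about 28 N; the sign-off returned no verdict.

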